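Rock a display stand's swivel foot and take up its bearing play

ROBOT

A 6-joint arm with a two-finger parallel gripper is mounted at the origin on the work surface. World frame = base frame: x ahead of the robot, y to its left, z up, the work surface at z = 0. Lengths are in m, angles in rad, forces in N, time in s.
With the tool pointing down it reaches from about 0.425 to 1.125 m from the base axis. Payload 14.9 kg.
Tool frame: the origin (TCP) lies at the very end of the fingers, on their centre line; the grasp point (between the pads) lies 19 mm behind it (r.grip_point_offset is the z of the grasp point in the tool frame, in m); z points along the fingers, y is the line along which they close (so a half turn about z gives the same grasp; the last joint's range is limited). The gripper opens to 91 mm and grips with 3 to 60 N. Pads are 32 mm wide; open, the fingers measure 118 mm over their backs; the gripper's body (76 mm by 178 mm) begins 60 mm behind the grasp point.
Start: joints at [1.129, 0.379, 1.734, -0, 1.028, -0.033], TCP at [0.278, 0.642, 0.214] pointing down, gripper open.
Joint ranges: [-2.77, 2.77], [-0.74, 2.19], [0, 2.66], [-1.06, 4.2], [0.31, 2.87], [-3.08, 3.08]. Speed limits (rad/s): [1.89, 1.89, 2.39, 3.14, 3.14, 3.14].

INTERFACE

Orientations are given as a 3x3 rotation matrix whose columns are the frame's x, y, z axes.
In Python, from rig import r gives the robot as it stands.
- The arm moves only by the shell command python3 -m inch 'ROWS'. ROWS is JSON, a list of rows, each an object of numbers: "wx", "wy", "wz": the turn, a rotation vector about the tool's x, y, z in rad; "tx", "ty", "tz": the shift along the tool's x, y, z in m; "hand": the opening, from 0 (shut) to 1 (fully open). In form: [{"wx": .., "wy": .., "wz": .., "tx": .., "ty": .., "tz": .., "hand": ..}, ...]. A call has 1 to 10 rows; each row shifts and turns the commanded pose from where the row before left it, along the tool's axes as they then stand; what a row does not reach is not made up. A row lasts 1/12 s, in which the tool goes at most 41.7 mm and 7.16 degrees, less where a joint would pass 70% of its speed; a pose out of reach is approached as far as the arm can. A call is refused whole if a number of a shift passes 0.0417 or a number of a turn 0.125, either way. A call with a gripper value outside its range is refused whole. The fingers move at their own pace and stop on an object; the grip force is fixed at half the most. Time passes only in rows, so rows that do not move let the fingers close. It gives the time, the measured TCP pose, the force, the opening and the grip force at its end, in the units of the state.
- r.observe(): the state, without advancing time (a new reading comes with each control period).
- r.get_image(name): name is "side" or "top" or "wrist"; returns (picture, depth): 384x512x3 uint8, blue, green, red; 384x512 float32, m along the optical axis (not along the pixel's ray), 0 where there is no reading.
- r.get_calibration(name): a dict with "camera_matrix" (3x3 intrinsics, pixels), "rvec" (rotation vector, rad) and "tvec" (3), from world to camera coordinates, as OpenCV has them; the wrist camera has in their place "tool_from_camera" (4x4, takes a point from camera to tool coordinates, whose origin is the TCP and whose axes are the flange's). Camera axes: x right, y down, z forward; pixel columns grow to the right and rows downward; lengths in m; the calibration is good to about 2 mm. The wrist camera is an equidistant fisheye: a pixel r from the principal point sees the ray r / f radians off the axis. A picture is of the moment at which its call begins: read the wrist's pose just before it. get_calibration takes no time and is no camera call.
- r.finish_job(): hands the job in; it is judged then, once.
The state is a dict: "time_s": time; "q": joint angles; "dq": joint speeds; "joint_efforts": joint torques, N m; "tool_pos": TCP position; "ee_rot": TCP orientation; "ft_force": force on the tool from outside, world axes, zero at the start; "torque": the same for the moment, N m; "width": finger opening in m; "grasp_force": force on a finger pad.
Only numpy, scipy, OpenCV 4.12 (cv2) and the standard library are available. Lean on these libraries where they do the work, as an engineer would, in place of code of your own. Each camera call takes 0.05 s, during which the arm holds its last target. There are 200 camera calls.

TASK

The upturned swivel foot held in the vise may be loose on its axle: press its left rubber pad down until it stops and then its right one, to feel how far it rocks. Turn the green wing nut clockwise until that rock is just gone, at most about an eighth of a turn further, and let go of it; then press the left pad and the right pad again to prove the foot firm. Press gently with the fingertips, and leave everything else on the desk where it is.

Things in the scene. Friction and masses are not known exactly. Their poses are not given: they have to be found in the camera images.
- foot: Round foot of a small display's swivel stand, upside down and level in a blue bench vise: disc 196 mm across, 10 mm thick, pale metal face up, black rim. Origin at the centre of its lower face on the upright axle, about 150 mm above the desk; z up the axle, y to its left pad, x away from the robot. It swivels stiffly (0.4 N m) and starts turned a little. Pushing it with over 25 N is too hard.
- pad_left_top (a point): Centre of the upper face of the left black rubber pad (as seen from the robot, +y side): 22 mm across, 5 mm high, standing on the foot's face 82 mm from the axle, its top 15 mm above the foot's lower face. Press it straight down and slowly: pad and fingertips together give up to 1 mm under 8 N even when the foot is firm.
- pad_right_top (a point): The same for the right pad (-y side), 82 mm from the axle on the opposite side. The two pads of the same look at front and back are not part of the job.
- pad_left: The left rubber pad itself; origin at the centre of its underside.
- pad_right: The right rubber pad itself; origin at the centre of its underside.
- rock (a joint): Sideways tilt of the foot in rad: + left pad down, - right pad down, 0 level. Loose, 2 to 5 N on a pad tips it over the edge of its collar (24 mm radius) until it stops against the nut's washer, at 0.025 to 0.09 rad; let go, it falls back level. A pad sinks about 1.4 mm for each mm of play along the axle: 1 to 3.5 mm at the start, which cannot be seen.
- nut: Green wing nut on the axle above the foot, a springy steel washer held under it. Origin on the axle at the washer's underside, z up, x along the wings. It stays where it is left. Tightened, it presses on the brass flange bush round the axle, whose worn height is unknown.
- nut_wings (a point): Centre of the nut's wings: an upright bar 46 mm long (along the nut's x), 10 mm thick, 22 mm high, its top 11 mm above this point; the flat top of the nut's round hub, 12 mm radius, lies 7.5 mm below this point. The foot's face is about 32 mm below it; nothing stands beside the wings.
- nut_turn (a joint): Angle of the wing nut in rad, 0 at the start, growing as it turns clockwise seen from above, which tightens: 0.96 mm down a rad (6 mm a turn). It turns with about 0.06 N m. Once the play is gone, each further rad squeezes the washer by about 29 N (22 N for an eighth of a turn); 1 to 28 N is right: play gone, not cranked.
- screwdriver: Orange-handled screwdriver, 170 mm, lying by the vise; to be left alone. Origin under its middle.
- head_bracket: Dark steel head plate of the stand, 75 mm square, lying by the vise; to be left alone. Origin at its underside's centre.
- screw_cup: Small white cup, 64 mm across and 45 mm high, beside the vise; to be left alone. Origin at its underside's centre.
- optical_drive: Flat silver laptop drive, 135 by 128 by 13 mm, at the right; to be left alone. Origin at its underside's centre.
- air_duster: Spray can with a blue label, 64 mm across and 190 mm high, at the left; to be left alone. Origin at its underside's centre.
- wood_box: Open pale wooden box, 140 by 100 by 85 mm, at the left; to be left alone. Origin at its underside's centre.

How it is judged:
On the way, in this order (a step that is already met when the one before it is completed fails the run):
1. the left pad is pressed down until the loose foot stops against the nut's washer (contact force between the fingers and pad_left above 1.5 N and value of joint rock above 0.018 rad and contact force between nut and foot above 1 N), for 0.1 s.
2. then the right pad is pressed down until the foot stops (contact force between the fingers and pad_right above 1.5 N and value of joint rock below -0.018 rad and contact force between nut and foot above 1 N), for 0.1 s.
3. the nut is turned until it bears on the bush with 1 to 28 N, play gone, and let go (contact force between nut and foot between 1 and 28 N and contact force between the fingers and nut below 0.2 N and contact force between the fingers and foot below 0.2 N), for 0.2 s.
4. the left pad is pressed again (3 N or more) and the foot stays level within 0.02 rad (contact force between the fingers and pad_left above 3 N and value of joint rock below 0.02 rad), for 0.1 s.
5. the right pad is pressed again (3 N or more) and the foot stays level within 0.02 rad (contact force between the fingers and pad_right above 3 N and value of joint rock above -0.02 rad), for 0.1 s.
At the end, for the whole second after the job is handed in: The wing nut is left bearing on the foot's bush with 1 to 28 N (play gone, no more than about an eighth of a turn past that), the foot level within 0.01 rad and at rest, everything else where it was (contact force between nut and foot between 1 and 28 N and value of joint rock between -0.01 and 0.01 rad and angular speed of each of foot, nut below 0.05 rad/s); the robot touches nothing.
It fails at once if the foot is pushed with more than 25 N (contact force between the fingers and foot above 25 N).
It fails at once if something else on the desk is moved by more than 15 mm (distance of any of screwdriver, head_bracket, screw_cup, optical_drive, air_duster, wood_box from where it was at the start of the episode above 0.015 m).
It also fails if it takes over 72 s, if anything falls off the work surface, if the arm or the gripper's body presses on something with over 40 N, if the wrist force passes 120 N, or if a joint passes its speed limit or range.

## Working session

There is one attempt and no reset: what is moved stays moved. The work goes in short steps, Python scripts to look and compute and a shell command to move; the robot and the scene stay as the last step left them, time stands still between calls to the robot, and variables do not carry over. Pictures are saved under pics/ and viewed, at most 10 in all, crops included, and the job is handed in when it is done.

```bash
mkdir -p pics; ls; python3 - <<'E'
from rig import r
import cv2,numpy as np
s=r.observe(); print({k:np.round(v,3).tolist() for k,v in s.items()})
for n in("side","top"):
    im,d=r.get_image(n); cv2.imwrite(f"pics/{n}0.png",im); np.save(f"pics/{n}0.npy",d)
    c=r.get_calibration(n); print(n,{k:np.round(v,4).tolist() for k,v in c.items()})
c=r.get_calibration("wrist");print({k:np.round(v,4).tolist() for k,v in c.items()})
a=cv2.imread("pics/side0.png");b=cv2.imread("pics/top0.png")
E
```

```text
pics
{'time_s': 0.0, 'q': [1.129, 0.379, 1.735, 0.0, 1.029, -0.033], 'dq': [0.001, 0.001, -0.001, 0.0, -0.001, 0.001], 'joint_efforts': [0.004, -76.375, -43.436, 0.065, 0.043, -0.0], 'tool_pos': [0.278, 0.642, 0.213], 'ee_rot': [[-0.918, 0.398, -0.0], [0.398, 0.918, -0.001], [0.0, -0.001, -1.0]], 'ft_force': [0.289, -0.725, -0.659], 'torque': [-0.026, -0.029, 0.036], 'grasp_force': 0.0, 'width': 0.092}
side {'camera_matrix': [[347.7066, 0.0, 251.9097], [0.0, 347.7066, 184.3791], [0.0, 0.0, 1.0]], 'rvec': [2.2499, -0.1186, 0.0841], 'tvec': [-0.5331, 0.1016, 1.1153]}
top {'camera_matrix': [[475.6606, 0.0, 264.489], [0.0, 475.6606, 192.0037], [0.0, 0.0, 1.0]], 'rvec': [2.1329, -2.1661, 0.1161], 'tvec': [0.0069, 0.559, 1.3986]}
{'camera_matrix': [[297.3186, 0.0, 256.4816], [0.0, 297.3186, 193.0618], [0.0, 0.0, 1.0]], 'tool_from_camera': [[0.0006, -0.9708, -0.2399, 0.0676], [1.0, 0.0006, 0.0002, 0.0007], [-0.0, -0.2399, 0.9708, -0.1722], [0.0, 0.0, 0.0, 1.0]]}
```

View pics/side0.png

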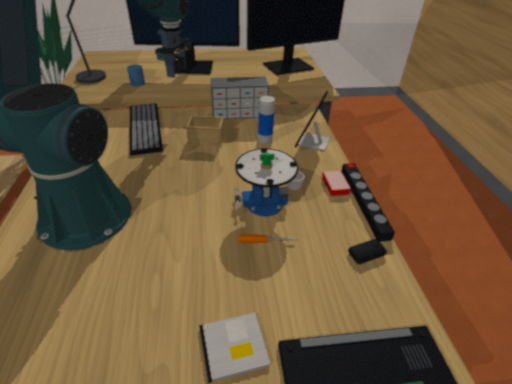

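View pics/top0.png

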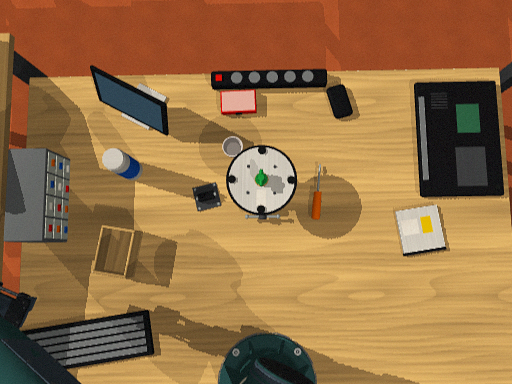

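The side view shows the foot at about (266,168) with the green nut at (267,158). In the top view the foot is at (262,180), with pads left (~232,181), right (~291,180), front (262,210) and back (262,150). I'll enlarge both.

```bash
python3 - <<'E'
import cv2,numpy as np
a=cv2.imread("pics/top0.png")[140:220,222:302];b=cv2.imread("pics/side0.png")[143:193,226:306]
a=cv2.resize(a,None,fx=5,fy=5,interpolation=3);b=cv2.resize(b,None,fx=5,fy=5,interpolation=3)
b=cv2.copyMakeBorder(b,0,150,0,0,0)
cv2.imwrite("pics/crop0.png",np.hstack([a,b]))
E
```

```text
(no output)
```

View pics/crop0.png

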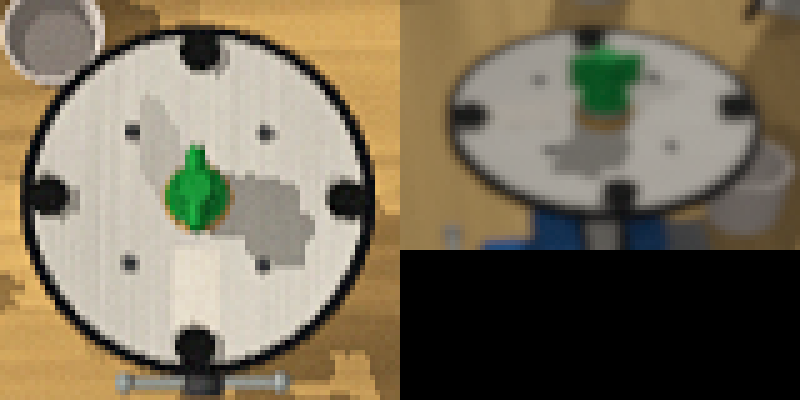

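The enlarged crop gives these pad pixels:

| View | Left | Right | Front | Back |
|---|---|---|---|---|
| Top | (231.6,179) | (291.8,179.8) | (261.4,209) | (262.4,149.6) |
| Side | (264,150.6) | (270.4,181) | (239.6,166) | (293.6,164) |

The wings run roughly along x. Next I triangulate.

```bash
cat > h.py <<'E'
import cv2,numpy as np
from rig import r
def P(n):
    c=r.get_calibration(n);R=cv2.Rodrigues(np.array(c["rvec"],float))[0]
    return np.array(c["camera_matrix"])@np.c_[R,np.array(c["tvec"]).ravel()]
def tri(a,b):
    X=cv2.triangulatePoints(P("top"),P("side"),np.array(a,float).reshape(2,1),np.array(b,float).reshape(2,1)).ravel()
    return X[:3]/X[3]
def plane(n,px,z):
    c=r.get_calibration(n);K=np.array(c["camera_matrix"]);R=cv2.Rodrigues(np.array(c["rvec"],float))[0];t=np.array(c["tvec"]).ravel()
    d=R.T@np.linalg.inv(K)@[*px,1];o=-R.T@t
    return o+d*(z-o[2])/d[2]
E
python3 - <<'E'
from h import *
np.set_printoptions(precision=4,suppress=True)
t=dict(L=(231.6,179),R=(291.8,179.8),F=(261.4,209),B=(262.4,149.6),N=(261.4,178.5))
s=dict(L=(264,150.6),R=(270.4,181),F=(239.6,166),B=(293.6,164),N=(266.9,158))
for k in t: print(k,tri(t[k],s[k]),plane("top",t[k],.18 if k=='N' else .165))
# depth check
d=np.load("pics/top0.npy");print(d[170:190:4,225:300:6])
E
```

```text
L [0.5818 0.0865 0.1607] [0.5803 0.0862 0.165 ]
R [ 0.5763 -0.0793  0.165 ] [ 0.5752 -0.0792  0.165 ]
F [0.4962 0.0054 0.1628] [0.4962 0.0053 0.165 ]
B [0.6623 0.0002 0.1634] [0.6611 0.0003 0.165 ]
N [0.5775 0.0036 0.1887] [0.5779 0.0039 0.18  ]
[[1.4785 1.3171 1.3152 1.3135 1.3116 1.3166 1.2677 1.3094 1.3159 1.319
  1.3136 1.3155 1.4686]
 [1.481  1.3108 1.3149 1.3131 1.3106 1.3149 1.2637 1.3112 1.3147 1.3107
  1.3145 1.3108 1.4775]
 [1.4745 1.3064 1.3086 1.3106 1.3151 1.2988 1.2668 1.2956 1.3065 1.3055
  1.3109 1.3057 1.4661]
 [1.4752 1.309  1.3069 1.3102 1.3129 1.3051 1.2652 1.3062 1.3076 1.3071
  1.3084 1.3069 1.469 ]
 [1.4792 1.3121 1.3072 1.3091 1.3092 1.3133 1.2664 1.3103 1.3036 1.3089
  1.3031 1.3169 1.4623]]
```

Measurements agree:

| Point | x | y | z |
|---|---|---|---|
| Axle | 0.578 | 0.0035 | – |
| Left pad | 0.581 | 0.086 | 0.165 |
| Right pad | 0.576 | -0.079 | 0.165 |

The pads sit about 82 mm from the axle and the foot is turned about 2°. I'll rise, turn and travel.

```bash
python3 -m inch '[{"wz":-0.102,"tz":-0.025,"hand":0},{"wz":-0.102,"tz":-0.025,"hand":0},{"wz":-0.102,"tz":-0.025,"hand":0},{"wz":-0.102,"tz":-0.025,"hand":0},{"hand":0}]'
python3 -m inch '[{"tx":-0.015,"ty":-0.028,"hand":0},{"tx":-0.015,"ty":-0.028,"hand":0},{"tx":-0.015,"ty":-0.028,"hand":0},{"tx":-0.015,"ty":-0.028,"hand":0},{"tx":-0.015,"ty":-0.028,"hand":0},{"tx":-0.015,"ty":-0.028,"hand":0},{"tx":-0.015,"ty":-0.028,"hand":0},{"tx":-0.015,"ty":-0.028,"hand":0},{"tx":-0.015,"ty":-0.028,"hand":0},{"tx":-0.015,"ty":-0.028,"hand":0}]'
python3 -m inch '[{"tx":-0.015,"ty":-0.028,"hand":0},{"tx":-0.015,"ty":-0.028,"hand":0},{"tx":-0.015,"ty":-0.028,"hand":0},{"tx":-0.015,"ty":-0.028,"hand":0},{"tx":-0.015,"ty":-0.028,"hand":0},{"tx":-0.015,"ty":-0.028,"hand":0},{"tx":-0.015,"ty":-0.028,"hand":0},{"tx":-0.015,"ty":-0.028,"hand":0},{"hand":0},{"hand":0}]'
python3 -c "
from rig import r
import numpy as np
s=r.observe();print({k:np.round(v,4).tolist() for k,v in s.items()})"
```

```text
{'time_s': 0.1, 'q': [1.1287, 0.3794, 1.7348, -0.0, 1.0285, -0.0333], 'dq': [-0.0008, -0.0017, -0.0013, 0.0008, -0.0022, -0.0001], 'joint_efforts': [0.0034, -76.5044, -43.5285, 0.0653, 0.0399, -0.0], 'tool_pos': [0.2781, 0.642, 0.2133], 'ee_rot': [[-0.9176, 0.3975, -0.0004], [0.3975, 0.9176, -0.0009], [0.0, -0.001, -1.0]], 'ft_force': [-0.1029, 0.2938, -0.3401], 'torque': [-0.0105, -0.0337, -0.0142], 'grasp_force': 0.0, 'width': 0.0914}invalid input at $[0]: expected keys wx, wy, wz, tx, ty, tz, hand
invalid input at $[0]: expected keys wx, wy, wz, tx, ty, tz, hand
invalid input at $[0]: expected keys wx, wy, wz, tx, ty, tz, hand
```

```bash
python3 -m inch '[{"wx":0,"wy":0,"wz":-0.102,"tx":0,"ty":0,"tz":-0.025,"hand":0},{"wx":0,"wy":0,"wz":-0.102,"tx":0,"ty":0,"tz":-0.025,"hand":0},{"wx":0,"wy":0,"wz":-0.102,"tx":0,"ty":0,"tz":-0.025,"hand":0},{"wx":0,"wy":0,"wz":-0.102,"tx":0,"ty":0,"tz":-0.025,"hand":0},{"wx":0,"wy":0,"wz":0,"tx":0,"ty":0,"tz":0,"hand":0}]'
python3 -m inch '[{"wx":0,"wy":0,"wz":0,"tx":-0.015,"ty":-0.028,"tz":0,"hand":0},{"wx":0,"wy":0,"wz":0,"tx":-0.015,"ty":-0.028,"tz":0,"hand":0},{"wx":0,"wy":0,"wz":0,"tx":-0.015,"ty":-0.028,"tz":0,"hand":0},{"wx":0,"wy":0,"wz":0,"tx":-0.015,"ty":-0.028,"tz":0,"hand":0},{"wx":0,"wy":0,"wz":0,"tx":-0.015,"ty":-0.028,"tz":0,"hand":0},{"wx":0,"wy":0,"wz":0,"tx":-0.015,"ty":-0.028,"tz":0,"hand":0},{"wx":0,"wy":0,"wz":0,"tx":-0.015,"ty":-0.028,"tz":0,"hand":0},{"wx":0,"wy":0,"wz":0,"tx":-0.015,"ty":-0.028,"tz":0,"hand":0},{"wx":0,"wy":0,"wz":0,"tx":-0.015,"ty":-0.028,"tz":0,"hand":0},{"wx":0,"wy":0,"wz":0,"tx":-0.015,"ty":-0.028,"tz":0,"hand":0}]'
python3 -m inch '[{"wx":0,"wy":0,"wz":0,"tx":-0.015,"ty":-0.028,"tz":0,"hand":0},{"wx":0,"wy":0,"wz":0,"tx":-0.015,"ty":-0.028,"tz":0,"hand":0},{"wx":0,"wy":0,"wz":0,"tx":-0.015,"ty":-0.028,"tz":0,"hand":0},{"wx":0,"wy":0,"wz":0,"tx":-0.015,"ty":-0.028,"tz":0,"hand":0},{"wx":0,"wy":0,"wz":0,"tx":-0.015,"ty":-0.028,"tz":0,"hand":0},{"wx":0,"wy":0,"wz":0,"tx":-0.015,"ty":-0.028,"tz":0,"hand":0},{"wx":0,"wy":0,"wz":0,"tx":-0.015,"ty":-0.028,"tz":0,"hand":0},{"wx":0,"wy":0,"wz":0,"tx":-0.015,"ty":-0.028,"tz":0,"hand":0},{"wx":0,"wy":0,"wz":0,"tx":0,"ty":0,"tz":0,"hand":0},{"wx":0,"wy":0,"wz":0,"tx":0,"ty":0,"tz":0,"hand":0}]'
python3 -c "
from rig import r
import numpy as np
s=r.observe();print({k:np.round(v,4).tolist() for k,v in s.items()})"
```

```text
time_s: 0.52
tool_pos: [0.279, 0.644, 0.3193]
ee_rot: [[-1.0, -0.005, 0.003], [-0.005, 1.0, 0.006], [-0.003, 0.006, -1.0]]
ft_force: [-0.2, 0.7, 0.7]
width: 0.0605
grasp_force: 0.0
time_s: 1.35
tool_pos: [0.4283, 0.3606, 0.3135]
ee_rot: [[-1.0, 0.001, -0.0], [0.001, 1.0, -0.0], [0.0, -0.0, -1.0]]
ft_force: [0.2, -0.7, 0.3]
width: 0.0002
grasp_force: 0.0
time_s: 2.18
tool_pos: [0.5481, 0.1369, 0.3133]
ee_rot: [[-1.0, 0.004, -0.001], [0.004, 1.0, -0.0], [0.001, -0.0, -1.0]]
ft_force: [0.4, -0.5, -0.6]
width: 0.0
grasp_force: 0.0
{'time_s': 2.1833, 'q': [0.2036, 0.0565, 1.9378, 0.0, 1.1481, -1.3634], 'dq': [0.0418, -0.0092, 0.0093, 0.0039, 0.0036, 0.0124], 'joint_efforts': [-2.928, -51.3148, -47.4669, -0.1672, 0.0325, -0.3527], 'tool_pos': [0.5481, 0.1369, 0.3133], 'ee_rot': [[-1.0, 0.0038, -0.0008], [0.0038, 1.0, -0.0001], [0.0008, -0.0001, -1.0]], 'ft_force': [0.4051, -0.4758, -0.6371], 'torque': [-0.0006, -0.0579, -0.0437], 'grasp_force': 0.0, 'width': 0.0}
```

```bash
python3 -m inch '[{"wx":0,"wy":0,"wz":0,"tx":-0.011,"ty":-0.017,"tz":0.01,"hand":0},{"wx":0,"wy":0,"wz":0,"tx":-0.011,"ty":-0.017,"tz":0.02,"hand":0},{"wx":0,"wy":0,"wz":0,"tx":-0.011,"ty":-0.017,"tz":0.02,"hand":0},{"wx":0,"wy":0,"wz":0,"tx":0,"ty":0,"tz":0.02,"hand":0},{"wx":0,"wy":0,"wz":0,"tx":0,"ty":0,"tz":0.02,"hand":0},{"wx":0,"wy":0,"wz":0,"tx":0,"ty":0,"tz":0.02,"hand":0},{"wx":0,"wy":0,"wz":0,"tx":0,"ty":0,"tz":0.02,"hand":0},{"wx":0,"wy":0,"wz":0,"tx":0,"ty":0,"tz":0.005,"hand":0},{"wx":0,"wy":0,"wz":0,"tx":0,"ty":0,"tz":0,"hand":0},{"wx":0,"wy":0,"wz":0,"tx":0,"ty":0,"tz":0,"hand":0}]'
python3 - <<'E'
from h import *
s=r.observe();im,d=r.get_image("wrist")
cv2.imwrite("pics/w1.png",im)
E
```

```text
time_s: 3.02
tool_pos: [0.5809, 0.0877, 0.1795]
ee_rot: [[-1.0, 0.0, 0.0], [0.0, 1.0, 0.0], [-0.0, 0.0, -1.0]]
ft_force: [0.5, 0.7, 1.4]
width: 0.0005
grasp_force: 0.0
```

View pics/w1.png

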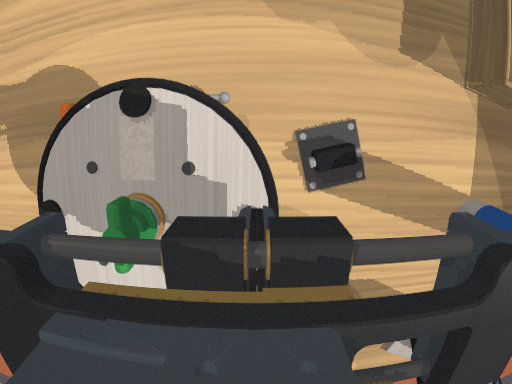

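The wrist view shows the fingertips at about (257,250), the nut at (130,228) and the front pad at (135,100), consistent with the triangulation. The tip is about 14 mm above the left pad, so I lower slowly.

```bash
python3 -m inch '[{"wx":0,"wy":0,"wz":0,"tx":0,"ty":-0.001,"tz":0.004,"hand":0},{"wx":0,"wy":0,"wz":0,"tx":0,"ty":0,"tz":0.004,"hand":0},{"wx":0,"wy":0,"wz":0,"tx":0,"ty":0,"tz":0.003,"hand":0},{"wx":0,"wy":0,"wz":0,"tx":0,"ty":0,"tz":0,"hand":0},{"wx":0,"wy":0,"wz":0,"tx":0,"ty":0,"tz":0,"hand":0}]'
python3 -m inch '[{"wx":0,"wy":0,"wz":0,"tx":0,"ty":0,"tz":0.001,"hand":0},{"wx":0,"wy":0,"wz":0,"tx":0,"ty":0,"tz":0,"hand":0}]'
python3 -m inch '[{"wx":0,"wy":0,"wz":0,"tx":0,"ty":0,"tz":0.001,"hand":0},{"wx":0,"wy":0,"wz":0,"tx":0,"ty":0,"tz":0,"hand":0}]'
python3 -m inch '[{"wx":0,"wy":0,"wz":0,"tx":0,"ty":0,"tz":0.001,"hand":0},{"wx":0,"wy":0,"wz":0,"tx":0,"ty":0,"tz":0,"hand":0}]'
```

```text
time_s: 3.48
tool_pos: [0.5808, 0.086, 0.1679]
ee_rot: [[-1.0, 0.001, -0.0], [0.001, 1.0, -0.0], [0.0, -0.0, -1.0]]
ft_force: [-0.8, -0.4, 0.3]
width: 0.0002
grasp_force: 0.0
time_s: 3.65
tool_pos: [0.5808, 0.0861, 0.1669]
ee_rot: [[-1.0, 0.001, -0.0], [0.001, 1.0, -0.0], [0.0, -0.0, -1.0]]
ft_force: [-0.2, 1.1, -0.4]
width: 0.0
grasp_force: 0.0
time_s: 3.82
tool_pos: [0.5808, 0.0861, 0.1658]
ee_rot: [[-1.0, 0.001, -0.0], [0.001, 1.0, -0.0], [0.0, -0.0, -1.0]]
ft_force: [-0.7, 0.5, -0.4]
width: 0.0005
grasp_force: 0.0
time_s: 3.98
tool_pos: [0.5809, 0.0861, 0.1649]
ee_rot: [[-1.0, 0.001, 0.0], [0.001, 1.0, -0.0], [-0.0, -0.0, -1.0]]
ft_force: [-0.5, -0.9, 0.9]
width: 0.0001
grasp_force: 0.2
```

```bash
python3 -m inch '[{"wx":0,"wy":0,"wz":0,"tx":0,"ty":0,"tz":0.0005,"hand":0},{"wx":0,"wy":0,"wz":0,"tx":0,"ty":0,"tz":0,"hand":0}]' | egrep "pos|ft"
python3 -m inch '[{"wx":0,"wy":0,"wz":0,"tx":0,"ty":0,"tz":0.0005,"hand":0},{"wx":0,"wy":0,"wz":0,"tx":0,"ty":0,"tz":0,"hand":0}]' | egrep "pos|ft"
python3 -m inch '[{"wx":0,"wy":0,"wz":0,"tx":0,"ty":0,"tz":0.0005,"hand":0},{"wx":0,"wy":0,"wz":0,"tx":0,"ty":0,"tz":0,"hand":0}]' | egrep "pos|ft"
python3 -m inch '[{"wx":0,"wy":0,"wz":0,"tx":0,"ty":0,"tz":0.0005,"hand":0},{"wx":0,"wy":0,"wz":0,"tx":0,"ty":0,"tz":0,"hand":0}]' | egrep "pos|ft"
```

```text
tool_pos: [0.5809, 0.0862, 0.1645]
ft_force: [-0.6, 1.6, 2.2]
tool_pos: [0.5809, 0.0862, 0.1641]
ft_force: [-0.1, 1.5, 3.9]
tool_pos: [0.5809, 0.0863, 0.1635]
ft_force: [-0.3, 3.7, 3.8]
tool_pos: [0.5809, 0.0862, 0.163]
ft_force: [-1.0, 3.4, 4.0]
```

```bash
python3 -m inch '[{"wx":0,"wy":0,"wz":0,"tx":0,"ty":0,"tz":0.0005,"hand":0},{"wx":0,"wy":0,"wz":0,"tx":0,"ty":0,"tz":0,"hand":0}]' | egrep "pos|ft"
python3 -m inch '[{"wx":0,"wy":0,"wz":0,"tx":0,"ty":0,"tz":0.0005,"hand":0},{"wx":0,"wy":0,"wz":0,"tx":0,"ty":0,"tz":0,"hand":0}]' | egrep "pos|ft"
python3 -m inch '[{"wx":0,"wy":0,"wz":0,"tx":0,"ty":0,"tz":0.0005,"hand":0},{"wx":0,"wy":0,"wz":0,"tx":0,"ty":0,"tz":0,"hand":0}]' | egrep "pos|ft"
```

```text
tool_pos: [0.5809, 0.0862, 0.1625]
ft_force: [0.6, 3.9, 3.8]
tool_pos: [0.5809, 0.0861, 0.1619]
ft_force: [0.4, 4.4, 4.7]
tool_pos: [0.5809, 0.0861, 0.1614]
ft_force: [0.8, 4.5, 5.2]
```

```bash
python3 -m inch '[{"wx":0,"wy":0,"wz":0,"tx":0,"ty":0,"tz":0.0005,"hand":0},{"wx":0,"wy":0,"wz":0,"tx":0,"ty":0,"tz":0,"hand":0}]' | egrep "pos|ft"
python3 -m inch '[{"wx":0,"wy":0,"wz":0,"tx":0,"ty":0,"tz":0.0005,"hand":0},{"wx":0,"wy":0,"wz":0,"tx":0,"ty":0,"tz":0,"hand":0}]' | egrep "pos|ft"
python3 -m inch '[{"wx":0,"wy":0,"wz":0,"tx":0,"ty":0,"tz":0.0005,"hand":0},{"wx":0,"wy":0,"wz":0,"tx":0,"ty":0,"tz":0,"hand":0}]' | egrep "pos|ft"
```

```text
tool_pos: [0.5809, 0.0861, 0.1609]
ft_force: [0.2, 5.1, 4.6]
tool_pos: [0.5809, 0.0862, 0.1605]
ft_force: [1.3, 4.7, 5.1]
tool_pos: [0.581, 0.0862, 0.1601]
ft_force: [0.4, 6.0, 7.6]
```

```bash
python3 -m inch '[{"wx":0,"wy":0,"wz":0,"tx":0,"ty":0,"tz":0.0005,"hand":0},{"wx":0,"wy":0,"wz":0,"tx":0,"ty":0,"tz":0,"hand":0}]' | egrep "pos|ft"
python3 -m inch '[{"wx":0,"wy":0,"wz":0,"tx":0,"ty":0,"tz":0.0003,"hand":0},{"wx":0,"wy":0,"wz":0,"tx":0,"ty":0,"tz":0,"hand":0},{"wx":0,"wy":0,"wz":0,"tx":0,"ty":0,"tz":0,"hand":0}]' | egrep "time|pos|ft"
```

```text
tool_pos: [0.581, 0.0863, 0.1597]
ft_force: [-0.1, 6.7, 8.5]
time_s: 6.07
tool_pos: [0.581, 0.0863, 0.1595]
ft_force: [-1.0, 6.4, 8.6]
```

The foot stopped: the force sat at about 4–5 N and then climbed past 8 N below z≈0.1605, so the sink is about 3.4 mm. Now the right pad.

```bash
python3 -m inch '[{"wx":0,"wy":0,"wz":0,"tx":0,"ty":0,"tz":-0.004,"hand":0},{"wx":0,"wy":0,"wz":0,"tx":0,"ty":0,"tz":-0.016,"hand":0},{"wx":0,"wy":0,"wz":0,"tx":0,"ty":0,"tz":-0.02,"hand":0},{"wx":0,"wy":0,"wz":0,"tx":0,"ty":0,"tz":-0.02,"hand":0},{"wx":0,"wy":0,"wz":0,"tx":0.001,"ty":-0.027,"tz":0,"hand":0},{"wx":0,"wy":0,"wz":0,"tx":0.001,"ty":-0.027,"tz":0,"hand":0},{"wx":0,"wy":0,"wz":0,"tx":0.001,"ty":-0.028,"tz":0,"hand":0},{"wx":0,"wy":0,"wz":0,"tx":0.001,"ty":-0.028,"tz":0,"hand":0},{"wx":0,"wy":0,"wz":0,"tx":0.001,"ty":-0.028,"tz":0,"hand":0},{"wx":0,"wy":0,"wz":0,"tx":0,"ty":-0.028,"tz":0,"hand":0}]' | egrep "pos|ft"
python3 -m inch '[{"wx":0,"wy":0,"wz":0,"tx":0,"ty":0,"tz":0.015,"hand":0},{"wx":0,"wy":0,"wz":0,"tx":0,"ty":0,"tz":0.015,"hand":0},{"wx":0,"wy":0,"wz":0,"tx":0,"ty":0,"tz":0.012,"hand":0},{"wx":0,"wy":0,"wz":0,"tx":0,"ty":0,"tz":0.008,"hand":0},{"wx":0,"wy":0,"wz":0,"tx":0,"ty":0,"tz":0,"hand":0},{"wx":0,"wy":0,"wz":0,"tx":0,"ty":0,"tz":0,"hand":0}]' | egrep "pos|ft"
```

```text
tool_pos: [0.5747, -0.0815, 0.2187]
ft_force: [1.0, 0.7, 0.9]
tool_pos: [0.5755, -0.0797, 0.1689]
ft_force: [0.8, -1.3, -0.5]
```

```bash
python3 -m inch '[{"wx":0,"wy":0,"wz":0,"tx":0,"ty":0,"tz":0.0015,"hand":0},{"wx":0,"wy":0,"wz":0,"tx":0,"ty":0,"tz":0.0015,"hand":0},{"wx":0,"wy":0,"wz":0,"tx":0,"ty":0,"tz":0.0005,"hand":0},{"wx":0,"wy":0,"wz":0,"tx":0,"ty":0,"tz":0,"hand":0}]' | egrep "pos|ft"
python3 -m inch '[{"wx":0,"wy":0,"wz":0,"tx":0,"ty":0,"tz":0.0005,"hand":0},{"wx":0,"wy":0,"wz":0,"tx":0,"ty":0,"tz":0.0005,"hand":0},{"wx":0,"wy":0,"wz":0,"tx":0,"ty":0,"tz":0,"hand":0}]' | egrep "pos|ft"
python3 -m inch '[{"wx":0,"wy":0,"wz":0,"tx":0,"ty":0,"tz":0.0005,"hand":0},{"wx":0,"wy":0,"wz":0,"tx":0,"ty":0,"tz":0.0005,"hand":0},{"wx":0,"wy":0,"wz":0,"tx":0,"ty":0,"tz":0,"hand":0}]' | egrep "pos|ft"
python3 -m inch '[{"wx":0,"wy":0,"wz":0,"tx":0,"ty":0,"tz":0.0005,"hand":0},{"wx":0,"wy":0,"wz":0,"tx":0,"ty":0,"tz":0.0005,"hand":0},{"wx":0,"wy":0,"wz":0,"tx":0,"ty":0,"tz":0,"hand":0}]' | egrep "pos|ft"
python3 -m inch '[{"wx":0,"wy":0,"wz":0,"tx":0,"ty":0,"tz":0.0005,"hand":0},{"wx":0,"wy":0,"wz":0,"tx":0,"ty":0,"tz":0,"hand":0}]' | egrep "pos|ft"
```

```text
tool_pos: [0.5758, -0.0799, 0.1658]
ft_force: [0.1, 0.5, 1.1]
tool_pos: [0.5758, -0.0799, 0.1647]
ft_force: [-0.7, -0.7, 1.2]
tool_pos: [0.5758, -0.0801, 0.1637]
ft_force: [-1.2, -2.1, 2.8]
tool_pos: [0.5758, -0.0801, 0.1627]
ft_force: [0.1, -4.4, 4.0]
tool_pos: [0.5758, -0.08, 0.1622]
ft_force: [0.3, -3.1, 3.2]
```

```bash
python3 -m inch '[{"wx":0,"wy":0,"wz":0,"tx":0,"ty":0,"tz":0.0005,"hand":0},{"wx":0,"wy":0,"wz":0,"tx":0,"ty":0,"tz":0.0005,"hand":0},{"wx":0,"wy":0,"wz":0,"tx":0,"ty":0,"tz":0,"hand":0}]' | egrep "pos|ft"
python3 -m inch '[{"wx":0,"wy":0,"wz":0,"tx":0,"ty":0,"tz":0.0005,"hand":0},{"wx":0,"wy":0,"wz":0,"tx":0,"ty":0,"tz":0,"hand":0}]' | egrep "pos|ft"
python3 -m inch '[{"wx":0,"wy":0,"wz":0,"tx":0,"ty":0,"tz":0.0005,"hand":0},{"wx":0,"wy":0,"wz":0,"tx":0,"ty":0,"tz":0,"hand":0}]' | egrep "pos|ft"
python3 -m inch '[{"wx":0,"wy":0,"wz":0,"tx":0,"ty":0,"tz":0.0005,"hand":0},{"wx":0,"wy":0,"wz":0,"tx":0,"ty":0,"tz":0,"hand":0}]' | egrep "pos|ft"
```

```text
tool_pos: [0.5758, -0.0799, 0.1611]
ft_force: [0.5, -4.4, 4.0]
tool_pos: [0.5758, -0.08, 0.1606]
ft_force: [-0.2, -4.2, 5.2]
tool_pos: [0.5758, -0.08, 0.1602]
ft_force: [-0.5, -4.4, 6.0]
tool_pos: [0.5758, -0.0801, 0.1598]
ft_force: [-0.1, -5.6, 6.6]
```

```bash
python3 -m inch '[{"wx":0,"wy":0,"wz":0,"tx":0,"ty":0,"tz":0.0005,"hand":0},{"wx":0,"wy":0,"wz":0,"tx":0,"ty":0,"tz":0.0003,"hand":0},{"wx":0,"wy":0,"wz":0,"tx":0,"ty":0,"tz":0,"hand":0},{"wx":0,"wy":0,"wz":0,"tx":0,"ty":0,"tz":0,"hand":0}]' | egrep "time|pos|ft"
```

```text
time_s: 9.73
tool_pos: [0.5759, -0.0801, 0.1592]
ft_force: [-1.5, -5.8, 7.8]
```

The right side also stops, at z≈0.1605, so the sink is about 3.3 mm and the play about 2.4–2.6 mm (≈2.5–2.7 rad). I go up over the nut with the gripper open and look.

```bash
python3 -m inch '[{"wx":0,"wy":0,"wz":0,"tx":0,"ty":0,"tz":-0.004,"hand":0},{"wx":0,"wy":0,"wz":0,"tx":0,"ty":0,"tz":-0.016,"hand":0},{"wx":0,"wy":0,"wz":0,"tx":0,"ty":0,"tz":-0.03,"hand":0},{"wx":0,"wy":0,"wz":0,"tx":0,"ty":0,"tz":-0.03,"hand":1},{"wx":0,"wy":0,"wz":0,"tx":0,"ty":0.02,"tz":0,"hand":1},{"wx":0,"wy":0,"wz":0,"tx":0,"ty":0.02,"tz":0,"hand":1},{"wx":0,"wy":0,"wz":0,"tx":-0.001,"ty":0.02,"tz":0,"hand":1},{"wx":0,"wy":0,"wz":0,"tx":-0.001,"ty":0.0235,"tz":0,"hand":1},{"wx":0,"wy":0,"wz":0,"tx":0,"ty":0,"tz":0,"hand":1},{"wx":0,"wy":0,"wz":0,"tx":0,"ty":0,"tz":0,"hand":1}]'
python3 - <<'E'
from h import *
s=r.observe();np.save("pics/p2.npy",np.r_[s["tool_pos"],np.ravel(s["ee_rot"])]);im,d=r.get_image("wrist");np.save("pics/w2.npy",d)
cv2.imwrite("pics/w2.png",im);cv2.imwrite("pics/w2c.png",cv2.resize(im[160:330,120:390],None,fx=2.9,fy=2.9,interpolation=3))
E
```

```text
time_s: 10.57
tool_pos: [0.5773, 0.0047, 0.2384]
ee_rot: [[-1.0, -0.001, -0.001], [-0.001, 1.0, 0.0], [0.001, 0.0, -1.0]]
ft_force: [0.1, -0.3, -0.3]
width: 0.0443
grasp_force: 0.0
```

View pics/w2c.png

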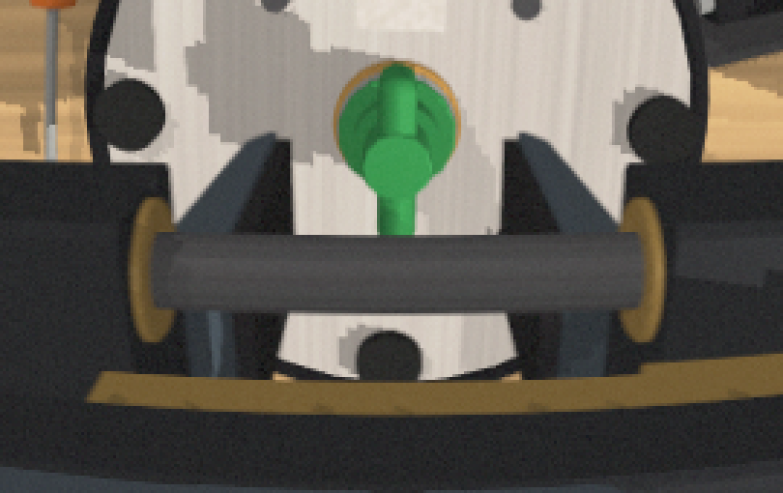

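The view shows the nut centred between the finger pads: hub top at crop (397,165), pad midline at column 396. The wings are vertical in the image, so they are aligned with tool x. Next I check the axle's x.

```bash
python3 - <<'E'
from h import *
np.set_printoptions(precision=4,suppress=True)
p=np.load("pics/p2.npy");R=p[3:].reshape(3,3);t=p[:3]
c=r.get_calibration("wrist");K=np.array(c["camera_matrix"]);T=np.array(c["tool_from_camera"]);f=K[0,0]
d=np.load("pics/w2.npy")
def ray(cx,cy,z):
    u,v=120+cx/2.9,160+cy/2.9
    x,y=u-K[0,2],v-K[1,2];rr=np.hypot(x,y);th=rr/f
    a=np.array([x/rr*np.sin(th),y/rr*np.sin(th),np.cos(th)])
    w=R@T[:3,:3]@a;o=R@T[:3,3]+t
    return o+w*(z-o[2])/w[2], (o+w*d[int(round(v)),int(round(u))]/a[2])
for n,cx,cy,z in [("Rpad",128,115,.165),("Lpad",662,125,.165),("B",389,352,.165),("hub",397,165,.2),("wingfront",399,68,.2)]:
    print(n,*ray(cx,cy,z))
E
```

```text
Rpad [ 0.5767 -0.0761  0.165 ] [ 0.5766 -0.076   0.1653]
Lpad [0.5796 0.087  0.165 ] [0.5793 0.0866 0.1661]
B [0.6568 0.0035 0.165 ] [0.6553 0.0035 0.1675]
hub [0.5802 0.0058 0.2   ] [0.5786 0.0058 0.2048]
wingfront [0.5548 0.0063 0.2   ] [0.5566 0.0063 0.1913]
```

The axle is at about (0.5785, 0.005), with the wing centre at z≈0.192 and the hub top at ≈0.1845. I descend to 0.188 and close.

```bash
python3 -m inch '[{"wx":0,"wy":0,"wz":0,"tx":-0.001,"ty":0.0003,"tz":0,"hand":1},{"wx":0,"wy":0,"wz":0,"tx":0,"ty":0,"tz":0,"hand":1},{"wx":0,"wy":0,"wz":0,"tx":0,"ty":0,"tz":0.012,"hand":1},{"wx":0,"wy":0,"wz":0,"tx":0,"ty":0,"tz":0.014,"hand":1},{"wx":0,"wy":0,"wz":0,"tx":0,"ty":0,"tz":0.014,"hand":1},{"wx":0,"wy":0,"wz":0,"tx":0,"ty":0,"tz":0.01,"hand":1},{"wx":0,"wy":0,"wz":0,"tx":0,"ty":0,"tz":0,"hand":1},{"wx":0,"wy":0,"wz":0,"tx":0,"ty":0,"tz":0,"hand":1}]'
python3 -m inch '[{"wx":0,"wy":0,"wz":0,"tx":0,"ty":0,"tz":0,"hand":0.05},{"wx":0,"wy":0,"wz":0,"tx":0,"ty":0,"tz":0,"hand":0.05},{"wx":0,"wy":0,"wz":0,"tx":0,"ty":0,"tz":0,"hand":0.05},{"wx":0,"wy":0,"wz":0,"tx":0,"ty":0,"tz":0,"hand":0.05},{"wx":0,"wy":0,"wz":0,"tx":0,"ty":0,"tz":0,"hand":0.05},{"wx":0,"wy":0,"wz":0,"tx":0,"ty":0,"tz":0,"hand":0.05},{"wx":0,"wy":0,"wz":0,"tx":0,"ty":0,"tz":0,"hand":0.05},{"wx":0,"wy":0,"wz":0,"tx":0,"ty":0,"tz":0,"hand":0.05}]'
python3 -c "
from rig import r
s=r.observe();print(s['q'],s['torque'],s['ft_force'],s['width'])"
```

```text
time_s: 11.28
tool_pos: [0.5784, 0.0037, 0.1882]
ee_rot: [[-1.0, 0.001, -0.001], [0.001, 1.0, 0.0], [0.001, 0.0, -1.0]]
ft_force: [0.2, 0.6, -0.1]
width: 0.091
grasp_force: 0.0
time_s: 11.95
tool_pos: [0.5788, 0.0039, 0.1889]
ee_rot: [[-1.0, 0.001, 0.0], [0.001, 1.0, -0.0], [-0.0, -0.0, -1.0]]
ft_force: [-0.4, 1.0, -0.7]
width: 0.0412
grasp_force: 0.0
[-3.35022906e-02  2.23088932e-01  1.99586516e+00 -2.09566272e-05
  9.22537280e-01 -1.60357396e+00] [0.0911228  0.00236825 0.03712984] [-0.35416448  0.96866048 -0.67010431] 0.04115155083235674
```

```bash
python3 -m inch '[{"wx":0,"wy":0,"wz":0,"tx":0,"ty":0.001,"tz":0,"hand":0.05},{"wx":0,"wy":0,"wz":0,"tx":0,"ty":0,"tz":0,"hand":0.05},{"wx":0,"wy":0,"wz":0,"tx":0,"ty":0,"tz":0,"hand":0.05},{"wx":0,"wy":0,"wz":0,"tx":0,"ty":0,"tz":0,"hand":0.05},{"wx":0,"wy":0,"wz":0,"tx":0,"ty":0,"tz":0,"hand":0.05},{"wx":0,"wy":0,"wz":0,"tx":0,"ty":0,"tz":0,"hand":0.05},{"wx":0,"wy":0,"wz":0,"tx":0,"ty":0,"tz":0,"hand":0.05},{"wx":0,"wy":0,"wz":0,"tx":0,"ty":0,"tz":0,"hand":0.05}]'
python3 -c "
from rig import r
s=r.observe();print(s['q'][5],s['torque'],s['ft_force'],s['width'])"
```

```text
time_s: 12.62
tool_pos: [0.5788, 0.0048, 0.1888]
ee_rot: [[-1.0, 0.001, 0.0], [0.001, 1.0, -0.0], [-0.0, -0.0, -1.0]]
ft_force: [0.3, -0.8, -0.4]
width: 0.0098
grasp_force: 30.0
-1.6017844342552765 [-0.09347666  0.05619718 -0.10697042] [ 0.30759433 -0.83551986 -0.36713281] 0.009802832857344346
```

Gripped at 9.8 mm with almost no side force. Now I turn clockwise 1 rad, following the nut down.

```bash
python3 -m inch '[{"wx":0,"wy":0,"wz":0.1,"tx":0,"ty":0,"tz":0.0001,"hand":0.05},{"wx":0,"wy":0,"wz":0.1,"tx":0,"ty":0,"tz":0.0001,"hand":0.05},{"wx":0,"wy":0,"wz":0.1,"tx":0,"ty":0,"tz":0.0001,"hand":0.05},{"wx":0,"wy":0,"wz":0.1,"tx":0,"ty":0,"tz":0.0001,"hand":0.05},{"wx":0,"wy":0,"wz":0.1,"tx":0,"ty":0,"tz":0.0001,"hand":0.05},{"wx":0,"wy":0,"wz":0.1,"tx":0,"ty":0,"tz":0.0001,"hand":0.05},{"wx":0,"wy":0,"wz":0.1,"tx":0,"ty":0,"tz":0.0001,"hand":0.05},{"wx":0,"wy":0,"wz":0.1,"tx":0,"ty":0,"tz":0.0001,"hand":0.05},{"wx":0,"wy":0,"wz":0.1,"tx":0,"ty":0,"tz":0.0001,"hand":0.05},{"wx":0,"wy":0,"wz":0.1,"tx":0,"ty":0,"tz":0.0001,"hand":0.05}]'
python3 -c "
from rig import r
s=r.observe();print(s['q'][5],s['torque'])"
```

```text
time_s: 13.45
tool_pos: [0.5789, 0.0051, 0.1879]
ee_rot: [[-0.536, 0.845, 0.0], [0.845, 0.536, 0.0], [0.0, 0.0, -1.0]]
ft_force: [1.8, 2.0, -0.3]
width: 0.0099
grasp_force: 30.0
-0.5969862468337416 [ 0.36405346 -0.21984103  0.0370927 ]
```

```bash
python3 -m inch '[{"wx":0,"wy":0,"wz":0.1,"tx":0,"ty":0,"tz":0.0001,"hand":0.05},{"wx":0,"wy":0,"wz":0.1,"tx":0,"ty":0,"tz":0.0001,"hand":0.05},{"wx":0,"wy":0,"wz":0.1,"tx":0,"ty":0,"tz":0.0001,"hand":0.05},{"wx":0,"wy":0,"wz":0.1,"tx":0,"ty":0,"tz":0.0001,"hand":0.05},{"wx":0,"wy":0,"wz":0.1,"tx":0,"ty":0,"tz":0.0001,"hand":0.05},{"wx":0,"wy":0,"wz":0.1,"tx":0,"ty":0,"tz":0.0001,"hand":0.05},{"wx":0,"wy":0,"wz":0.1,"tx":0,"ty":0,"tz":0.0001,"hand":0.05},{"wx":0,"wy":0,"wz":0.1,"tx":0,"ty":0,"tz":0.0001,"hand":0.05},{"wx":0,"wy":0,"wz":0.1,"tx":0,"ty":0,"tz":0.0001,"hand":0.05},{"wx":0,"wy":0,"wz":0.1,"tx":0,"ty":0,"tz":0.0001,"hand":0.05}]'
python3 -c "
from rig import r
s=r.observe();print(s['q'][5],s['torque'])"
python3 -m inch '[{"wx":0,"wy":0,"wz":0.1,"tx":0,"ty":0,"tz":0.0001,"hand":0.05},{"wx":0,"wy":0,"wz":0.1,"tx":0,"ty":0,"tz":0.0001,"hand":0.05}]' | egrep "pos|ft"
python3 -c "
from rig import r
s=r.observe();print(s['q'][5],s['torque'])"
python3 -m inch '[{"wx":0,"wy":0,"wz":0.1,"tx":0,"ty":0,"tz":0.0001,"hand":0.05},{"wx":0,"wy":0,"wz":0.1,"tx":0,"ty":0,"tz":0.0001,"hand":0.05}]' | egrep "pos|ft"
python3 -c "
from rig import r
s=r.observe();print(s['q'][5],s['torque'])"
python3 -m inch '[{"wx":0,"wy":0,"wz":0.1,"tx":0,"ty":0,"tz":0.0001,"hand":0.05},{"wx":0,"wy":0,"wz":0.1,"tx":0,"ty":0,"tz":0.0001,"hand":0.05}]' | egrep "pos|ft"
python3 -c "
from rig import r
s=r.observe();print(s['q'][5],s['torque'])"
```

```text
time_s: 14.28
tool_pos: [0.5792, 0.0051, 0.187]
ee_rot: [[0.421, 0.907, 0.001], [0.907, -0.421, 0.0], [0.001, 0.001, -1.0]]
ft_force: [2.4, 1.2, -2.2]
width: 0.0098
grasp_force: 30.0
0.40301200426514167 [ 0.24498894 -0.53513468  0.01201345]
tool_pos: [0.5793, 0.005, 0.1868]
ft_force: [3.4, 1.8, -2.5]
0.6029858801627469 [ 0.16571587 -0.54715445  0.05913252]
tool_pos: [0.5793, 0.005, 0.1866]
ft_force: [3.7, 1.3, -1.6]
0.8030164262571492 [ 0.07368121 -0.54669548  0.12747286]
tool_pos: [0.5794, 0.005, 0.1865]
ft_force: [2.8, 0.1, -1.1]
1.0029737644230006 [-0.04057969 -0.50932888  0.10046665]
```

```bash
python3 -m inch '[{"wx":0,"wy":0,"wz":0.1,"tx":0,"ty":0,"tz":0.0001,"hand":0.05},{"wx":0,"wy":0,"wz":0.1,"tx":0,"ty":0,"tz":0.0001,"hand":0.05}]' | egrep "pos|ft"
python3 -c "
from rig import r
s=r.observe();print(s['q'][5],s['torque'])"
python3 -m inch '[{"wx":0,"wy":0,"wz":0,"tx":0,"ty":0,"tz":0,"hand":1},{"wx":0,"wy":0,"wz":0,"tx":0,"ty":0,"tz":0,"hand":1},{"wx":0,"wy":0,"wz":0,"tx":0,"ty":0,"tz":0,"hand":1},{"wx":0,"wy":0,"wz":0,"tx":0,"ty":0,"tz":0,"hand":1},{"wx":0,"wy":0,"wz":0,"tx":0,"ty":0,"tz":0,"hand":1},{"wx":0,"wy":0,"wz":0,"tx":0,"ty":0,"tz":-0.02,"hand":1},{"wx":0,"wy":0,"wz":0,"tx":0,"ty":0,"tz":-0.02,"hand":0},{"wx":0,"wy":0,"wz":0,"tx":0,"ty":0,"tz":-0.02,"hand":0},{"wx":0,"wy":0,"wz":0,"tx":0,"ty":0,"tz":0,"hand":0}]'
```

```text
tool_pos: [0.5794, 0.0049, 0.1863]
ft_force: [3.2, -0.4, -0.9]
1.202957410078057 [-0.15493219 -0.44654439  0.11958856]
time_s: 15.7
tool_pos: [0.5805, 0.0049, 0.2498]
ee_rot: [[0.942, 0.335, 0.005], [0.335, -0.942, -0.0], [0.005, 0.002, -1.0]]
ft_force: [0.7, 0.3, 1.1]
width: 0.0332
grasp_force: 0.0
```

```bash
python3 -m inch '[{"wx":0,"wy":0,"wz":0,"tx":0.0068,"ty":-0.0192,"tz":0,"hand":0},{"wx":0,"wy":0,"wz":0,"tx":0.0068,"ty":-0.0192,"tz":0,"hand":0},{"wx":0,"wy":0,"wz":0,"tx":0.0068,"ty":-0.0192,"tz":0,"hand":0},{"wx":0,"wy":0,"wz":0,"tx":0.0068,"ty":-0.0192,"tz":0.01,"hand":0},{"wx":0,"wy":0,"wz":0,"tx":0,"ty":0,"tz":0.02,"hand":0},{"wx":0,"wy":0,"wz":0,"tx":0,"ty":0,"tz":0.02,"hand":0},{"wx":0,"wy":0,"wz":0,"tx":0,"ty":0,"tz":0.02,"hand":0},{"wx":0,"wy":0,"wz":0,"tx":0,"ty":0,"tz":0.007,"hand":0},{"wx":0,"wy":0,"wz":0,"tx":0,"ty":0,"tz":0,"hand":0},{"wx":0,"wy":0,"wz":0,"tx":0,"ty":0,"tz":0,"hand":0}]'
```

```text
time_s: 16.53
tool_pos: [0.5788, 0.0863, 0.1692]
ee_rot: [[0.942, 0.334, -0.0], [0.334, -0.942, -0.0], [-0.0, -0.0, -1.0]]
ft_force: [0.1, 0.4, 0.4]
width: 0.0008
grasp_force: 0.0
```

```bash
python3 -m inch '[{"wx":0,"wy":0,"wz":0,"tx":0,"ty":0,"tz":0.0015,"hand":0},{"wx":0,"wy":0,"wz":0,"tx":0,"ty":0,"tz":0.0015,"hand":0},{"wx":0,"wy":0,"wz":0,"tx":0,"ty":0,"tz":0.001,"hand":0},{"wx":0,"wy":0,"wz":0,"tx":0,"ty":0,"tz":0,"hand":0}]' | egrep "pos|ft"
python3 -m inch '[{"wx":0,"wy":0,"wz":0,"tx":0,"ty":0,"tz":0.0005,"hand":0},{"wx":0,"wy":0,"wz":0,"tx":0,"ty":0,"tz":0,"hand":0},{"wx":0,"wy":0,"wz":0,"tx":0,"ty":0,"tz":0,"hand":0}]' | egrep "pos|ft"
python3 -m inch '[{"wx":0,"wy":0,"wz":0,"tx":0,"ty":0,"tz":0.0005,"hand":0},{"wx":0,"wy":0,"wz":0,"tx":0,"ty":0,"tz":0,"hand":0},{"wx":0,"wy":0,"wz":0,"tx":0,"ty":0,"tz":0,"hand":0}]' | egrep "pos|ft"
python3 -m inch '[{"wx":0,"wy":0,"wz":0,"tx":0,"ty":0,"tz":0.0003,"hand":0},{"wx":0,"wy":0,"wz":0,"tx":0,"ty":0,"tz":0,"hand":0},{"wx":0,"wy":0,"wz":0,"tx":0,"ty":0,"tz":0,"hand":0}]' | egrep "pos|ft"
```

```text
tool_pos: [0.5789, 0.0863, 0.1654]
ft_force: [0.3, -0.7, -0.0]
tool_pos: [0.5789, 0.0864, 0.1647]
ft_force: [-0.6, -0.3, 2.2]
tool_pos: [0.5789, 0.0865, 0.1643]
ft_force: [0.2, 1.2, 3.6]
tool_pos: [0.5789, 0.0865, 0.164]
ft_force: [0.1, 1.9, 5.4]
```

```bash
python3 -m inch '[{"wx":0,"wy":0,"wz":0,"tx":0,"ty":0,"tz":0.0004,"hand":0},{"wx":0,"wy":0,"wz":0,"tx":0,"ty":0,"tz":0,"hand":0},{"wx":0,"wy":0,"wz":0,"tx":0,"ty":0,"tz":0,"hand":0}]' | egrep "pos|ft"
python3 -m inch '[{"wx":0,"wy":0,"wz":0,"tx":0,"ty":0,"tz":0.0004,"hand":0},{"wx":0,"wy":0,"wz":0,"tx":0,"ty":0,"tz":0,"hand":0},{"wx":0,"wy":0,"wz":0,"tx":0,"ty":0,"tz":0,"hand":0}]' | egrep "pos|ft"
python3 -m inch '[{"wx":0,"wy":0,"wz":0,"tx":0,"ty":0,"tz":0.0004,"hand":0},{"wx":0,"wy":0,"wz":0,"tx":0,"ty":0,"tz":0,"hand":0},{"wx":0,"wy":0,"wz":0,"tx":0,"ty":0,"tz":0,"hand":0}]' | egrep "pos|ft"
```

```text
tool_pos: [0.579, 0.0865, 0.1637]
ft_force: [-1.1, 2.2, 7.1]
tool_pos: [0.579, 0.0866, 0.1634]
ft_force: [-1.8, 1.4, 7.6]
tool_pos: [0.579, 0.0866, 0.1631]
ft_force: [-3.1, 2.6, 9.8]
```

Force rises linearly to 9.8 N with no plateau: at 8 N the pad sits 3.6 mm higher than when loose, so the left side is firm. That puts the loss of play at about 2.5–2.65 rad, and I'm at 2.8. I'll add about 0.15 rad for margin.

```bash
python3 -m inch '[{"wx":0,"wy":0,"wz":0,"tx":0,"ty":0,"tz":-0.007,"hand":0},{"wx":0,"wy":0,"wz":0,"tx":0,"ty":0,"tz":-0.025,"hand":0},{"wx":0,"wy":0,"wz":0,"tx":0,"ty":0,"tz":-0.03,"hand":0},{"wx":0,"wy":0,"wz":0,"tx":0,"ty":0,"tz":-0.025,"hand":0.5},{"wx":0,"wy":0,"wz":0,"tx":-0.0068,"ty":0.0192,"tz":0,"hand":0.5},{"wx":0,"wy":0,"wz":0,"tx":-0.0068,"ty":0.0192,"tz":0,"hand":0.5},{"wx":0,"wy":0,"wz":0,"tx":-0.0068,"ty":0.0192,"tz":0,"hand":0.5},{"wx":0,"wy":0,"wz":0,"tx":-0.0068,"ty":0.0192,"tz":0,"hand":0.5},{"wx":0,"wy":0,"wz":0,"tx":0,"ty":0,"tz":0,"hand":0.5},{"wx":0,"wy":0,"wz":0,"tx":0,"ty":0,"tz":0,"hand":0.5}]'
```

```text
time_s: 19.2
tool_pos: [0.5786, 0.0043, 0.2496]
ee_rot: [[0.943, 0.333, -0.0], [0.333, -0.943, -0.0], [-0.0, -0.0, -1.0]]
ft_force: [-0.5, -0.3, 0.7]
width: 0.044
grasp_force: 0.0
```

```bash
python3 -m inch '[{"wx":0,"wy":0,"wz":0,"tx":0,"ty":0,"tz":0.02,"hand":0.5},{"wx":0,"wy":0,"wz":0,"tx":0.0003,"ty":-0.0004,"tz":0.02,"hand":0.5},{"wx":0,"wy":0,"wz":0,"tx":0,"ty":0,"tz":0.02,"hand":0.5},{"wx":0,"wy":0,"wz":0,"tx":0,"ty":0,"tz":0.003,"hand":0.5},{"wx":0,"wy":0,"wz":0,"tx":0,"ty":0,"tz":0,"hand":0.05},{"wx":0,"wy":0,"wz":0,"tx":0,"ty":0,"tz":0,"hand":0.05},{"wx":0,"wy":0,"wz":0,"tx":0,"ty":0,"tz":0,"hand":0.05},{"wx":0,"wy":0,"wz":0,"tx":0,"ty":0,"tz":0,"hand":0.05},{"wx":0,"wy":0,"wz":0,"tx":0,"ty":0,"tz":0,"hand":0.05},{"wx":0,"wy":0,"wz":0,"tx":0,"ty":0,"tz":0,"hand":0.05}]'
python3 -m inch '[{"wx":0,"wy":0,"wz":0,"tx":0,"ty":0,"tz":0,"hand":0.05},{"wx":0,"wy":0,"wz":0,"tx":0,"ty":0,"tz":0,"hand":0.05},{"wx":0,"wy":0,"wz":0,"tx":0,"ty":0,"tz":0,"hand":0.05}]'
python3 -c "
from rig import r
s=r.observe();print(s['q'][5],s['torque'])"
```

```text
time_s: 20.03
tool_pos: [0.5794, 0.0052, 0.1873]
ee_rot: [[0.942, 0.334, 0.001], [0.334, -0.942, -0.001], [0.001, 0.001, -1.0]]
ft_force: [1.4, -7.2, 1.7]
width: 0.0098
grasp_force: 30.0
time_s: 20.28
tool_pos: [0.5795, 0.0051, 0.1873]
ee_rot: [[0.942, 0.334, 0.001], [0.334, -0.942, -0.0], [0.001, 0.001, -1.0]]
ft_force: [-0.5, -4.1, 6.3]
width: 0.0098
grasp_force: 30.0
1.1990216618934697 [-0.81006464  0.1271316  -0.0135772 ]
```

```bash
python3 -m inch '[{"wx":0,"wy":0,"wz":0.05,"tx":0,"ty":0,"tz":0,"hand":0.05},{"wx":0,"wy":0,"wz":0.05,"tx":0,"ty":0,"tz":0.0001,"hand":0.05},{"wx":0,"wy":0,"wz":0.05,"tx":0,"ty":0,"tz":0,"hand":0.05},{"wx":0,"wy":0,"wz":0,"tx":0,"ty":0,"tz":0,"hand":0.05}]'
python3 -c "
from rig import r
s=r.observe();print(s['q'][5],s['torque'])"
python3 -m inch '[{"wx":0,"wy":0,"wz":0,"tx":0,"ty":0,"tz":0,"hand":0.7},{"wx":0,"wy":0,"wz":0,"tx":0,"ty":0,"tz":0,"hand":0.7},{"wx":0,"wy":0,"wz":0,"tx":0,"ty":0,"tz":0,"hand":0.7},{"wx":0,"wy":0,"wz":0,"tx":0,"ty":0,"tz":0,"hand":0.7},{"wx":0,"wy":0,"wz":0,"tx":0,"ty":0,"tz":0,"hand":0.7},{"wx":0,"wy":0,"wz":0,"tx":0,"ty":0,"tz":-0.02,"hand":0.7},{"wx":0,"wy":0,"wz":0,"tx":0,"ty":0,"tz":-0.02,"hand":0},{"wx":0,"wy":0,"wz":0,"tx":0,"ty":0,"tz":-0.02,"hand":0},{"wx":0,"wy":0,"wz":0,"tx":0,"ty":0,"tz":0,"hand":0},{"wx":0,"wy":0,"wz":0,"tx":0,"ty":0,"tz":0,"hand":0}]'
```

```text
time_s: 20.62
tool_pos: [0.5795, 0.005, 0.1871]
ee_rot: [[0.982, 0.186, 0.001], [0.186, -0.982, -0.001], [0.001, 0.001, -1.0]]
ft_force: [0.8, -3.8, 6.4]
width: 0.01
grasp_force: 30.0
1.3522615668759994 [-0.88630675  0.19011626 -0.05883763]
time_s: 21.45
tool_pos: [0.5794, 0.0054, 0.2473]
ee_rot: [[0.982, 0.19, 0.002], [0.19, -0.982, 0.0], [0.002, 0.0, -1.0]]
ft_force: [-0.4, -0.6, -0.8]
width: 0.0256
grasp_force: 0.0
```

```bash
python3 -m inch '[{"wx":0,"wy":0,"wz":0,"tx":0.0038,"ty":-0.0199,"tz":0,"hand":0},{"wx":0,"wy":0,"wz":0,"tx":0.0038,"ty":-0.0199,"tz":0,"hand":0},{"wx":0,"wy":0,"wz":0,"tx":0.0038,"ty":-0.0199,"tz":0,"hand":0},{"wx":0,"wy":0,"wz":0,"tx":0.0038,"ty":-0.0199,"tz":0.01,"hand":0},{"wx":0,"wy":0,"wz":0,"tx":0,"ty":0,"tz":0.02,"hand":0},{"wx":0,"wy":0,"wz":0,"tx":0,"ty":0,"tz":0.02,"hand":0},{"wx":0,"wy":0,"wz":0,"tx":0,"ty":0,"tz":0.02,"hand":0},{"wx":0,"wy":0,"wz":0,"tx":0,"ty":0,"tz":0.008,"hand":0},{"wx":0,"wy":0,"wz":0,"tx":0,"ty":0,"tz":0,"hand":0},{"wx":0,"wy":0,"wz":0,"tx":0,"ty":0,"tz":0,"hand":0}]'|egrep "pos|ft"
python3 -m inch '[{"wx":0,"wy":0,"wz":0,"tx":0,"ty":0,"tz":0.0015,"hand":0},{"wx":0,"wy":0,"wz":0,"tx":0,"ty":0,"tz":0.0015,"hand":0},{"wx":0,"wy":0,"wz":0,"tx":0,"ty":0,"tz":0,"hand":0},{"wx":0,"wy":0,"wz":0,"tx":0,"ty":0,"tz":0,"hand":0}]'|egrep "pos|ft"
```

```text
tool_pos: [0.5785, 0.0863, 0.1682]
ft_force: [0.6, 0.5, -0.3]
tool_pos: [0.5789, 0.0864, 0.1659]
ft_force: [0.3, -0.1, -0.6]
```

```bash
python3 -m inch '[{"wx":0,"wy":0,"wz":0,"tx":0,"ty":0,"tz":0.0006,"hand":0},{"wx":0,"wy":0,"wz":0,"tx":0,"ty":0,"tz":0.0006,"hand":0},{"wx":0,"wy":0,"wz":0,"tx":0,"ty":0,"tz":0,"hand":0},{"wx":0,"wy":0,"wz":0,"tx":0,"ty":0,"tz":0,"hand":0}]'|egrep "pos|ft"
python3 -m inch '[{"wx":0,"wy":0,"wz":0,"tx":0,"ty":0,"tz":0.0006,"hand":0},{"wx":0,"wy":0,"wz":0,"tx":0,"ty":0,"tz":0,"hand":0},{"wx":0,"wy":0,"wz":0,"tx":0,"ty":0,"tz":0,"hand":0}]'|egrep "pos|ft"
python3 -m inch '[{"wx":0,"wy":0,"wz":0,"tx":0,"ty":0,"tz":0.0006,"hand":0},{"wx":0,"wy":0,"wz":0,"tx":0,"ty":0,"tz":0,"hand":0},{"wx":0,"wy":0,"wz":0,"tx":0,"ty":0,"tz":0,"hand":0}]'|egrep "time|pos|ft"
```

```text
tool_pos: [0.5789, 0.0865, 0.1645]
ft_force: [0.2, 1.6, 2.4]
tool_pos: [0.579, 0.0865, 0.164]
ft_force: [-0.9, 1.2, 5.8]
time_s: 23.45
tool_pos: [0.579, 0.0866, 0.1635]
ft_force: [-2.4, 3.0, 8.7]
```

The left pad is firm at 8.7 N. Now the right one.

```bash
python3 -m inch '[{"wx":0,"wy":0,"wz":0,"tx":0,"ty":0,"tz":-0.007,"hand":0},{"wx":0,"wy":0,"wz":0,"tx":0,"ty":0,"tz":-0.025,"hand":0},{"wx":0,"wy":0,"wz":0,"tx":0,"ty":0,"tz":-0.025,"hand":0},{"wx":0,"wy":0,"wz":0,"tx":0,"ty":0,"tz":-0.01,"hand":0},{"wx":0,"wy":0,"wz":0,"tx":-0.0057,"ty":0.0271,"tz":0,"hand":0},{"wx":0,"wy":0,"wz":0,"tx":-0.0057,"ty":0.0271,"tz":0,"hand":0},{"wx":0,"wy":0,"wz":0,"tx":-0.0057,"ty":0.0271,"tz":0,"hand":0},{"wx":0,"wy":0,"wz":0,"tx":-0.0057,"ty":0.0271,"tz":0,"hand":0},{"wx":0,"wy":0,"wz":0,"tx":-0.0057,"ty":0.0271,"tz":0,"hand":0},{"wx":0,"wy":0,"wz":0,"tx":-0.0057,"ty":0.0271,"tz":0,"hand":0}]'|egrep "pos|ft"
python3 -m inch '[{"wx":0,"wy":0,"wz":0,"tx":0,"ty":0,"tz":0,"hand":0},{"wx":0,"wy":0,"wz":0,"tx":0,"ty":0,"tz":0.02,"hand":0},{"wx":0,"wy":0,"wz":0,"tx":0,"ty":0,"tz":0.02,"hand":0},{"wx":0,"wy":0,"wz":0,"tx":0,"ty":0,"tz":0.017,"hand":0},{"wx":0,"wy":0,"wz":0,"tx":0,"ty":0,"tz":0.005,"hand":0},{"wx":0,"wy":0,"wz":0,"tx":0,"ty":0,"tz":0,"hand":0},{"wx":0,"wy":0,"wz":0,"tx":0,"ty":0,"tz":0,"hand":0}]'|egrep "pos|ft"
```

```text
tool_pos: [0.5755, -0.0811, 0.2298]
ft_force: [0.3, 1.0, 0.2]
tool_pos: [0.5762, -0.0795, 0.1684]
ft_force: [-0.6, -0.7, 0.4]
```

```bash
python3 -m inch '[{"wx":0,"wy":0,"wz":0,"tx":0,"ty":0,"tz":0.0015,"hand":0},{"wx":0,"wy":0,"wz":0,"tx":0,"ty":0,"tz":0.0015,"hand":0},{"wx":0,"wy":0,"wz":0,"tx":0,"ty":0,"tz":0.0006,"hand":0},{"wx":0,"wy":0,"wz":0,"tx":0,"ty":0,"tz":0,"hand":0}]'|egrep "pos|ft"
python3 -m inch '[{"wx":0,"wy":0,"wz":0,"tx":0,"ty":0,"tz":0.0006,"hand":0},{"wx":0,"wy":0,"wz":0,"tx":0,"ty":0,"tz":0,"hand":0},{"wx":0,"wy":0,"wz":0,"tx":0,"ty":0,"tz":0,"hand":0}]'|egrep "pos|ft"
python3 -m inch '[{"wx":0,"wy":0,"wz":0,"tx":0,"ty":0,"tz":0.0006,"hand":0},{"wx":0,"wy":0,"wz":0,"tx":0,"ty":0,"tz":0,"hand":0},{"wx":0,"wy":0,"wz":0,"tx":0,"ty":0,"tz":0,"hand":0}]'|egrep "pos|ft"
python3 -m inch '[{"wx":0,"wy":0,"wz":0,"tx":0,"ty":0,"tz":0.0005,"hand":0},{"wx":0,"wy":0,"wz":0,"tx":0,"ty":0,"tz":0,"hand":0},{"wx":0,"wy":0,"wz":0,"tx":0,"ty":0,"tz":0,"hand":0}]'|egrep "time|pos|ft"
```

```text
tool_pos: [0.5762, -0.0797, 0.1648]
ft_force: [0.3, 0.4, 0.9]
tool_pos: [0.5763, -0.0798, 0.1642]
ft_force: [-0.4, -0.8, 5.2]
tool_pos: [0.5763, -0.0799, 0.1637]
ft_force: [-0.8, -1.6, 6.8]
time_s: 25.95
tool_pos: [0.5763, -0.08, 0.1632]
ft_force: [-1.7, -1.6, 7.0]
```

```bash
python3 -m inch '[{"wx":0,"wy":0,"wz":0,"tx":0,"ty":0,"tz":-0.007,"hand":0},{"wx":0,"wy":0,"wz":0,"tx":0,"ty":0,"tz":-0.025,"hand":0},{"wx":0,"wy":0,"wz":0,"tx":0,"ty":0,"tz":-0.03,"hand":0},{"wx":0,"wy":0,"wz":0,"tx":0,"ty":0,"tz":-0.03,"hand":0},{"wx":0,"wy":0,"wz":0,"tx":0,"ty":0,"tz":0,"hand":0},{"wx":0,"wy":0,"wz":0,"tx":0,"ty":0,"tz":0,"hand":0},{"wx":0,"wy":0,"wz":0,"tx":0,"ty":0,"tz":0,"hand":0}]'
python3 -c "
from rig import r
print(r.finish_job())"
```

```text
time_s: 26.53
tool_pos: [0.5755, -0.0796, 0.2543]
ee_rot: [[0.982, 0.19, -0.001], [0.19, -0.982, 0.0], [-0.0, -0.0, -1.0]]
ft_force: [-0.1, -0.2, -0.7]
width: 0.0004
grasp_force: 0.0
the job is handed in; nothing more can be done
None
```

The job is handed in at 26.5 s, with no verdict shown: the foot rocked about 3.5 mm at each pad, I turned the nut clockwise about 2.95 rad (an estimated 0.35 rad past where the play went) and let go, and both pads then held firm at 7–9 N.

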